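# Put the swapped bicycle parts back on their own boards

## Task

The hub, the pedal and the stem have each been put on another one's board. Park one of them on the empty mat that has no picture, then move them round until each part rests in the middle of the blue mat of the board whose picture shows it, the same way up as it stands now. Set the parts down rather than dropping them, do not knock any over, and leave the spray can, the jar and the wrench where they are.

Things in the scene. Friction and masses are not known exactly. Their poses are not given: they have to be found in the camera images.
- hub: Bicycle rear hub, bare metal, upright, 80 mm tall: a flange of 58 mm diameter at the foot (0 to 5 mm up), a 32 mm barrel, a second flange of 56 mm diameter (40 to 45 mm up), and above it the splined steel freehub body, a cylinder of 36 mm diameter from 45 to 80 mm up: grip it there. About 0.3 kg. Origin: centre of its underside; z up its axis.
- pedal: Grey bicycle pedal lying flat: a rectangular open frame 58 mm (its x) by 84 mm (its y), 22 mm high, with a dark axle tube down the middle along y and a 13 mm steel spindle sticking 20 mm out of the -y end. Grip it over the 58 mm width, along its x, at mid length. About 0.25 kg. Origin: centre of the frame (spindle not counted), on the underside; z up.
- stem: Black handlebar stem lying flat, 120 mm long (its x), 42 mm high: an upright cylinder of 38 mm diameter at x = -40 mm, a level cylinder along y (42 mm diameter, 46 mm long) at x = +40 mm, joined by a bar 30 mm wide (its y), from 6 to 34 mm up, free to grip over x = -20 to +18 mm. About 0.22 kg. Origin: middle of its length and width, on the underside; z up.
- hub_board: Fixed board 200 x 130 mm, 6 mm high, with a flush blue mat 120 x 120 mm. Origin: centre of the mat, at bench level (mat surface 6 mm above it); z up. On its +x side, away from the robot, 97 mm from the mat's centre, a white plate 62 x 110 mm (face 8 mm up) with a black picture of the hub from the side (narrow barrel between two long flange bars, and a thick block outside one of them). Another part is on it at the start.
- pedal_board: Fixed board 200 x 130 mm, 6 mm high, with a flush blue mat 120 x 120 mm. Origin: centre of the mat, at bench level (mat surface 6 mm above it); z up. On its +x side, away from the robot, 97 mm from the mat's centre, a white plate 62 x 110 mm (face 8 mm up) with a black picture of the pedal from above (rectangular frame with a middle bar that sticks out at one end). Another part is on it at the start.
- stem_board: Fixed board 200 x 130 mm, 6 mm high, with a flush blue mat 120 x 120 mm. Origin: centre of the mat, at bench level (mat surface 6 mm above it); z up. On its +x side, away from the robot, 97 mm from the mat's centre, a white plate 62 x 110 mm (face 8 mm up) with a black picture of the stem from above (ring at one end, bar, crosswise block at the other end). Another part is on it at the start.
- spare_mat: The free spot: fixed plywood board 130 x 130 mm and 6 mm high with the same 120 x 120 mm blue mat, but no picture plate; empty at the start. Origin: centre of the mat, at bench level; z up.
- spray_can: Bystander: black spray can, 60 mm diameter, 165 mm tall, standing beyond the left end of the row of boards. Origin: centre of its underside.
- grease_jar: Bystander: white jar, 64 mm diameter, 60 mm tall, standing beyond the right end of the row of boards. Origin: centre of its underside.
- wrench: Bystander: steel wrench, 170 mm long, lying flat on the bench beyond the boards. Origin: underside, near the middle of its length; its x runs along it.
There are look-alikes about, which are no part of the job. What is shaped like the stem but brown or purple is not meant.

How it is judged:
By the outcome, as a careful person would: the job done as asked, in the order asked, and still so for the second after the job is handed in, with the robot touching nothing.
It also fails if it takes over 112 s, if anything falls off the work surface, if the arm or the gripper's body presses on something with over 40 N, if the wrist force passes 120 N, or if a joint passes its speed limit or range.

## Robot

A 6-joint arm with a two-finger parallel gripper is mounted at the origin on the work surface. World frame = base frame: x ahead of the robot, y to its left, z up, the work surface at z = 0. Lengths are in m, angles in rad, forces in N, time in s.
With the tool pointing down it reaches from about 0.375 to 0.9 m from the base axis. Payload 3.1 kg.
Tool frame: the origin (TCP) lies midway between the tips of the shut fingers; the grasp point (between the pads) lies 19 mm behind it; x points along the fingers, z is the direction in which the jaws open and shut, and the axes are right-handed (so a half turn about x gives the same grasp; the last joint's range is limited). The gripper opens to 85 mm and grips with 20 to 120 N. Pads are 22 mm wide; open, the fingers measure 114 mm over their backs; the gripper's body (76 mm by 85 mm) begins 54 mm behind the grasp point. The pads swing forward as they close: fully open they stand 13 mm farther back than shut.
Start: joints at [-1.391, 0.527, 1.433, -0, 1.181, -0.178], TCP at [0.219, -0.585, 0.231] pointing down, gripper open.
Joint ranges: [-3.08, 3.08], [-0.75, 2.2], [0.22, 2.44], [-1.43, 4.57], [0, 2.65], [-2.85, 2.85]. Speed limits (rad/s): [2.79, 2.79, 3.14, 3.14, 3.14, 3.14].

## Interface

Orientations are given as a unit quaternion [x, y, z, w].
In Python, from station import status, snapshot, camera_params, ticket gives the robot as it stands.
- The arm moves only by the tool arm_command, never from a script. Its argument "series" is a list that holds one entry, the list of rows, each a list of 4 numbers: the shift along the tool's x, y, z in mm, then the turn about the tool's x in rad. A call has 1 to 10 rows; each row shifts and turns the commanded pose from where the row before left it, along the tool's axes as they then stand; what a row does not reach is not made up. A row lasts 1/10 s, in which the tool goes at most 50 mm and 8.59 degrees, less where a joint would pass 70% of its speed; a pose out of reach is approached as far as the arm can. A call is refused whole if a number of a shift passes 50 or a number of a turn 0.15, either way. A call with a gripper value outside its range is refused whole. "jaw" is the opening in per cent of the stroke, from 0 (shut) to 100 (fully open), set as the call begins (left out, the last holds). The fingers move at their own pace and stop on an object; "force" is the grip in N (left out, the last holds). Time passes only in rows, so rows that do not move let the fingers close. It gives the time, the measured TCP pose, the force and the opening at its end, in the units of the state.
- status.sense(): the state, without advancing time (a new reading comes with each control period).
- snapshot(name): name is "scene" or "side" or "wrist"; returns the picture (480x640x3 uint8, red, green, blue); there is no depth.
- camera_params(name): a dict with "fovy" (degrees; the focal length in pixels is half the picture's height over the tangent of half this angle, whatever the lens; pixels are square), "cx", "cy" (the principal point, pixels), "k1" (the pictures are not rectified: a ray, as slopes to the right and down, at radius r is drawn at 1 + k1 r^2 times it, then the intrinsics apply), "extrinsics" (4x4, takes a point from camera to world coordinates); the wrist camera has in their place "mount" (4x4, takes a point from camera to tool coordinates, whose origin is the TCP and whose axes are the tool frame's). Camera axes: x right, y down, z forward; pixel columns grow to the right and rows downward; lengths in m; the calibration is good to about 2 mm. A picture is of the moment at which its call begins: read the wrist's pose just before it. camera_params takes no time and is no camera call.
- ticket.sign_off(): hands the job in, once; it reports no verdict.
The state is a dict: "t": time; "q": joint angles; "qd": joint speeds; "tau": joint torques, N m; "tcp_pos": TCP position; "tool_rot": TCP orientation; "force": force on the tool from outside, world axes, zero at the start; "ft_torque": the same for the moment, N m; "finger_gap": opening from 0.0 (shut) to 1.0 (fully open).
Only numpy, scipy, OpenCV 4.12 (cv2) and the standard library are available. Lean on these libraries where they do the work, as an engineer would, in place of code of your own. Each camera call takes 0.05 s, during which the arm holds its last target. There are 200 camera calls.

## Working session

There is one attempt and no reset: what is moved stays moved. The work goes in short steps, Python scripts to look and compute and a tool call to move; the robot and the scene stay as the last step left them, time stands still between calls to the robot, and variables do not carry over. Pictures are saved under pics/ and viewed, about 12 in all and at most 16, crops included, and the job is handed in when it is done.

Besides the shell and the picture viewer there is one more tool, called in YAML: its name, and indented under it one key for each argument. arm_command: Moves the arm, as the interface text tells. Its arguments: {"type":"object","properties":{"series":{"type":"array"},"jaw":{"type":"number"},"force":{"type":"number"}},"required":["series"]}

```bash
ls; mkdir -p pics; cat > h.py <<'E'
import numpy as np, cv2
from station import status, snapshot, camera_params, ticket
from scipy.spatial.transform import Rotation as R
def cam(name):
    p=camera_params(name); f=240/np.tan(np.radians(p["fovy"])/2)
    if "extrinsics" in p: T=np.array(p["extrinsics"])
    else:
        s=status.sense(); M=np.eye(4); M[:3,:3]=R.from_quat(s["tool_rot"]).as_matrix(); M[:3,3]=s["tcp_pos"]; T=M@np.array(p["mount"])
    return T,np.array([[f,0,p["cx"]],[0,f,p["cy"]],[0,0,1]]),np.array([p["k1"],0,0,0.])
def px2w(c,uv,z):
    T,K,D=c; n=cv2.undistortPoints(np.array(uv,float).reshape(-1,1,2),K,D)[:,0]
    d=np.c_[n,np.ones(len(n))]@T[:3,:3].T; return T[:3,3]+d*((z-T[2,3])/d[:,2])[:,None]
def w2px(c,P):
    T,K,D=c; q=(np.array(P,float)-T[:3,3])@T[:3,:3]; return cv2.projectPoints(q,np.zeros(3),np.zeros(3),K,D)[0][:,0]
def save(name,fn): 
    im=snapshot(name); cv2.imwrite("pics/"+fn,im[:,:,::-1]); return im
E
python3 - <<'E'
from h import *
np.set_printoptions(precision=3,suppress=True)
s=status.sense(); print(s)
for n in("scene","side","wrist"):
    print(n,camera_params(n)); 
save("scene","s0.png");save("side","d0.png")
E
```

```text
pics
{'t': 0.0, 'q': array([-1.391,  0.528,  1.434,  0.   ,  1.181, -0.178]), 'qd': array([-0.   ,  0.   , -0.   , -0.   , -0.001,  0.001]), 'tau': array([  0.   , -44.235, -17.803,  -0.   ,   0.009,  -0.   ]), 'tcp_pos': array([ 0.219, -0.585,  0.23 ]), 'tool_rot': array([ 0.404,  0.582, -0.403,  0.58 ]), 'force': array([ 0.563, -0.602,  0.149]), 'ft_torque': array([-0.009, -0.033,  0.054]), 'finger_gap': 1.0039504946250186}
scene {'fovy': 46.94556832919785, 'cx': 317.4672710465515, 'cy': 245.53935849375316, 'k1': -0.14029150740424332, 'extrinsics': array([[ 0.774,  0.523, -0.358,  0.999],
       [ 0.634, -0.632,  0.446, -0.616],
       [ 0.007, -0.571, -0.821,  1.139],
       [ 0.   ,  0.   ,  0.   ,  1.   ]])}
side {'fovy': 44.87337227508983, 'cx': 313.3074161370591, 'cy': 239.7590863450292, 'k1': -0.05700198618331928, 'extrinsics': array([[ 0.458, -0.493,  0.74 , -0.747],
       [-0.889, -0.239,  0.391, -0.66 ],
       [-0.016, -0.837, -0.547,  0.974],
       [ 0.   ,  0.   ,  0.   ,  1.   ]])}
wrist {'fovy': 68.12603281433852, 'cx': 318.232001331597, 'cy': 243.25758664605718, 'k1': -0.009095131399290515, 'mount': array([[-0.001, -0.293,  0.956, -0.143],
       [ 0.   , -0.956, -0.293,  0.075],
       [ 1.   , -0.   ,  0.001,  0.001],
       [ 0.   ,  0.   ,  0.   ,  1.   ]])}
```

View pics/s0.png

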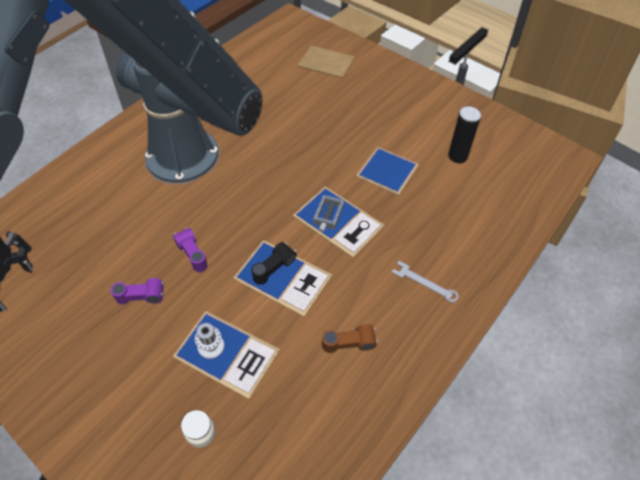

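View pics/d0.png

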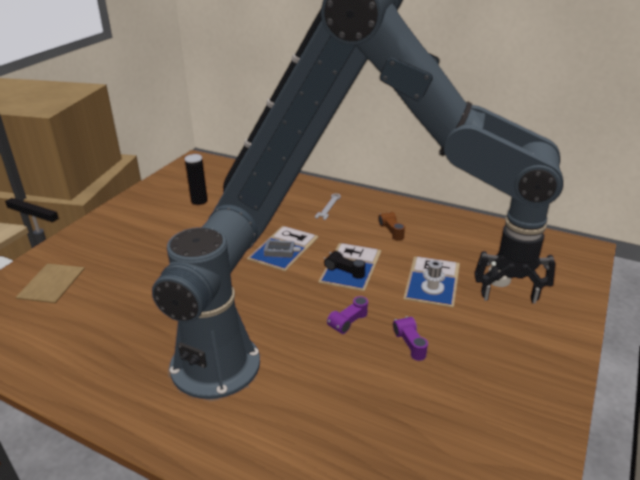

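The scene view shows the spare mat at (388,170), the pedal on the stem board at (335,212), the stem on the hub board at (273,262) and the hub on the pedal board at (208,340). Stem-shaped candidates are black (273,262), purple (190,250) and (137,291), and brown (350,338). Only the black one is meant. I'll rectify this to the mat plane and measure there.

```bash
cat >> h.py <<'E'
def bird(name,im,z,x0=.3,x1=.9,y0=-.45,y1=.35,s=1000):
    c=cam(name); H=int((x1-x0)*s);W=int((y1-y0)*s)
    r,q=np.mgrid[0:H,0:W]; P=np.stack([x1-r/s,y1-q/s,0*r+z],-1).reshape(-1,3)
    m=w2px(c,P).reshape(H,W,2).astype(np.float32); return cv2.remap(im,m[...,0],m[...,1],cv2.INTER_LINEAR)
E
python3 - <<'E'
from h import *
im=cv2.imread("pics/s0.png"); b=bird("scene",im,.006); cv2.imwrite("pics/b0.png",b)
h=cv2.cvtColor(b,cv2.COLOR_BGR2HSV); m=cv2.inRange(h,(100,120,60),(125,255,255))
cs,_=cv2.findContours(m,cv2.RETR_EXTERNAL,2)
for c in cs:
    if cv2.contourArea(c)>3000:
        (u,v),wh,a=cv2.minAreaRect(c); print(round(.9-v/1000,4),round(.35-u/1000,4),wh,a)
E
```

```text
0.436 0.099 (70.0, 114.0) 90.0
0.4616 -0.1283 (114.88727569580078, 114.67113494873047) 81.11934661865234
0.4921 0.3135 (112.9532470703125, 90.81201171875) 81.38435363769531
0.4968 -0.36 (115.10836791992188, 114.91474151611328) 78.83512115478516
```

View pics/b0.png

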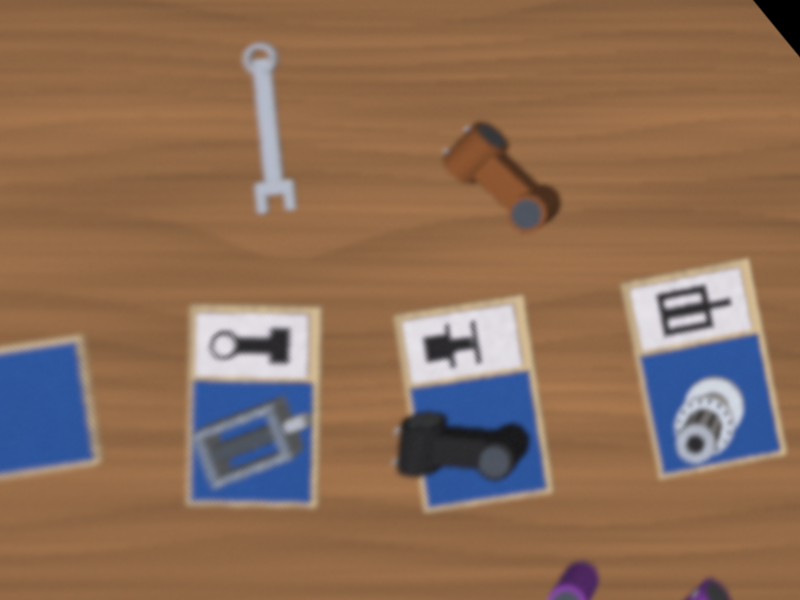

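```bash
cat >> h.py <<'E'
def plan(p,jaw=None):
    """shift in tool mm to p, then turn about tool x so jaw axis is along world angle jaw (deg, mod 180)"""
    s=status.sense(); M=R.from_quat(s["tool_rot"]).as_matrix(); d=(np.array(p)-s["tcp_pos"])@M*1000
    a=np.degrees(np.arctan2(M[1,2],M[0,2])); print("t %.1f"%s["t"],"tcp",np.round(s["tcp_pos"]*1000,1),"jaw deg %.1f"%a,"toolx",np.round(M[:,0],3),"q6 %.2f"%s["q"][5],"shift",np.round(d,1))
    if jaw is not None:
        t=(jaw-a+90)%180-90; print("world turn deg %.1f -> about tool x rad %.3f (other %.3f)"%(t,-np.radians(t),-np.radians(t-np.sign(t)*180)))
E
python3 -c "
from h import *
plan([.50,-.345,.23],90)"
```

```text
t 0.1 tcp [ 218.8 -584.8  230.4] jaw deg -69.5 toolx [-0.     0.002 -1.   ] q6 -0.18 shift [   0.8  347.4 -126.1]
world turn deg -20.5 -> about tool x rad 0.358 (other -2.784)
```

arm_command:
  series:
    - [[0,38,-14,0],[0,38,-14,0],[0,38,-14,0],[0,38,-14,0],[0,38,-14,0],[0,38,-14,0],[0,38,-14,0],[0,38,-14,0],[0,38,-14,0],[0,0,0,0]]

```text
t: 1.1
tcp_pos: [0.4981, -0.3436, 0.2308]
tool_rot: [0.402, 0.582, -0.401, 0.582]
force: [0.1, 0.5, -0.3]
finger_gap: 1.001
```

```bash
python3 - <<'E'
from h import *
plan([.48,-.345,.23],90)
im=save("wrist","w1.png")[:,:,::-1].copy()
b=bird("wrist",im,.006,.36,.66,-.5,-.1,2000); cv2.imwrite("pics/b1.png",b)
E
```

```text
t 1.1 tcp [ 498.1 -343.6  230.8] jaw deg -69.2 toolx [ 0.001  0.002 -1.   ] q6 0.42 shift [  0.8 -17.4  -5.1]
world turn deg -20.8 -> about tool x rad 0.363 (other -2.778)
```

View pics/b1.png

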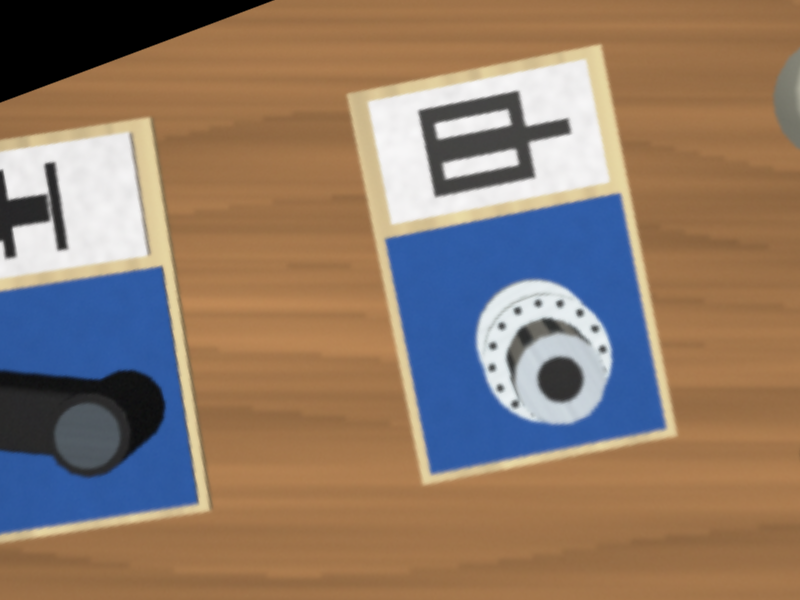

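The wrist view, rectified to the mat plane, shows the hub on the pedal board. The board's mat corners are (386,238), (621,195), (666,430) and (430,474). The top circle of the freehub is centred at about (561,378).

```bash
cat >> h.py <<'E'
def lift(c,xy,z0,z):  # point seen at xy on plane z0 -> point on plane z
    C=c[0][:3,3]; P=np.array([*xy,z0]); return C+(P-C)*(z-C[2])/(z0-C[2])
E
python3 - <<'E'
from h import *
c=cam("wrist")
b=lambda u,v:(.66-v/2000,-.1-u/2000)
h=lift(c,b(561,378),.006,.086); print(c[0][:3,3],h, "foot flange", lift(c,b(535,340),.006,.047))
plan([h[0],h[1],.12])
E
```

```text
[ 0.56702944 -0.31939337  0.37403401] [ 0.49187404 -0.36721718  0.086     ] foot flange [ 0.49858129 -0.36214079  0.047     ]
t 1.1 tcp [ 496.4 -345.4  230.8] jaw deg -69.2 toolx [-0.001  0.001 -1.   ] q6 0.42 shift [110.8 -11.9  18.9]
```

arm_command:
  series:
    - [[0,-12,20,0],[40,0,0,0],[40,0,0,0],[40,0,0,0],[30,0,0,0],[20,0,0,0],[6,0,0,0],[0,0,0,0]]

```text
t: 1.95
tcp_pos: [0.4897, -0.3709, 0.0544]
tool_rot: [0.404, 0.582, -0.403, 0.58]
force: [0.0, -0.3, -1.2]
finger_gap: 1.004
```

arm_command:
  series:
    - [[0,0,0,0],[0,0,0,0],[0,0,0,0],[0,0,0,0],[0,0,0,0],[0,0,0,0],[0,0,0,0],[0,0,0,0],[0,0,0,0],[0,0,0,0]]
  jaw: 0
  force: 50

```text
t: 2.95
tcp_pos: [0.4905, -0.3693, 0.0564]
tool_rot: [0.403, 0.582, -0.403, 0.58]
force: [-2.0, 4.0, 5.8]
finger_gap: 0.408
```

```bash
python3 -c "
from h import *
plan([.492,-.367,.055]);print(status.sense()['force'],status.sense()['finger_gap'])"
```

```text
t 3.0 tcp [ 490.5 -369.3   56.4] jaw deg -69.5 toolx [-0.001  0.002 -1.   ] q6 0.38 shift [ 1.4  2.2 -1.6]
[-1.97135844  4.0390339   5.8159621 ] 0.4078402969577687
```

arm_command:
  series:
    - [[-10,0,0,0],[-30,0,0,0],[-40,0,0,0],[-40,0,0,0],[-40,0,0,0],[0,0,0,0]]

```text
t: 3.55
tcp_pos: [0.494, -0.3738, 0.2222]
tool_rot: [0.402, 0.576, -0.404, 0.586]
force: [0.6, -1.6, -3.1]
finger_gap: 0.409
```

```bash
python3 -c "
from h import *
plan([.49,.30,.216]);print(status.sense()['force'],status.sense()['finger_gap'])"
```

```text
t 3.5 tcp [ 494.  -373.8  222.2] jaw deg -69.5 toolx [ 0.01  -0.011 -1.   ] q6 0.38 shift [  -1.4  232.4 -632.5]
[ 0.6053949  -1.56977856 -3.10077871] 0.40881555275867476
```

arm_command:
  series:
    - [[0,14,-38,0],[0,14,-38,0],[0,14,-38,0],[0,14,-38,0],[0,14,-38,0],[0,14,-38,0],[0,14,-38,0],[0,14,-38,0],[0,14,-38,0],[0,14,-38,0]]

```text
t: 4.55
tcp_pos: [0.488, 0.036, 0.2144]
tool_rot: [0.403, 0.581, -0.403, 0.581]
force: [0.7, -0.8, -3.5]
finger_gap: 0.409
```

arm_command:
  series:
    - [[0,14,-38,0],[0,14,-38,0],[0,14,-38,0],[0,14,-38,0],[0,14,-38,0],[0,14,-38,0],[0,0,0,0],[0,0,0,0]]

```text
t: 5.35
tcp_pos: [0.4866, 0.2779, 0.214]
tool_rot: [0.401, 0.582, -0.403, 0.581]
force: [-0.3, 0.3, -3.5]
finger_gap: 0.407
```

```bash
python3 - <<'E'
from h import *
plan([.49,.326,.216])
im=save("wrist","w2.png")[:,:,::-1].copy()
b=bird("wrist",im,.006,.33,.68,-.1,.45,1400); cv2.imwrite("pics/b2.png",b)
E
```

```text
t 5.3 tcp [486.6 277.9 214. ] jaw deg -69.3 toolx [-0.002 -0.001 -1.   ] q6 1.53 shift [ -2.   20.1 -43.8]
```

View pics/b2.png

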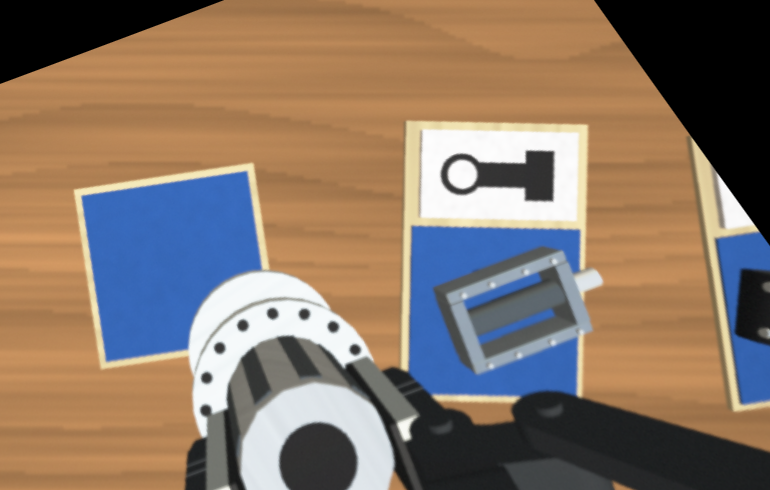

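arm_command:
  series:
    - [[0,10,-21,0],[0,9,-21,0],[40,0,0,0],[40,0,0,0],[40,0,0,0],[20,0,0,0],[10,0,0,0],[5,0,0,0],[3,0,0,0],[0,0,0,0]]

```text
t: 6.4
tcp_pos: [0.4917, 0.3234, 0.0582]
tool_rot: [0.404, 0.581, -0.403, 0.581]
force: [0.9, 0.1, -4.4]
finger_gap: 0.406
```

arm_command:
  series:
    - [[1,0,0,0],[1,0,0,0],[0,0,0,0]]

```text
t: 6.7
tcp_pos: [0.4917, 0.3239, 0.0564]
tool_rot: [0.404, 0.581, -0.402, 0.582]
force: [-0.5, 0.6, 0.8]
finger_gap: 0.409
```

arm_command:
  series:
    - [[0,0,0,0],[0,0,0,0],[0,0,0,0],[0,0,0,0],[0,0,0,0],[0,0,0,0],[0,0,0,0],[0,0,0,0]]
  jaw: 100

```text
t: 7.5
tcp_pos: [0.4908, 0.3234, 0.0553]
tool_rot: [0.403, 0.581, -0.403, 0.581]
force: [-0.3, 0.7, -0.1]
finger_gap: 1.004
```

arm_command:
  series:
    - [[-20,0,0,0],[-40,0,0,0],[-40,0,0,0],[-40,0,0,0],[-20,0,0,0],[0,-30,35,0],[0,-30,35,0],[0,0,35,0],[0,0,35,0],[0,0,35,0]]

```text
t: 8.5
tcp_pos: [0.4959, 0.1372, 0.2156]
tool_rot: [0.403, 0.581, -0.403, 0.581]
force: [0.0, -0.2, -0.1]
finger_gap: 1.003
```

```bash
python3 -c "
from h import *
plan([.445,.095,.216],19.2)"
```

```text
t 8.5 tcp [495.9 137.2 215.6] jaw deg -69.5 toolx [ 0.  0. -1.] q6 1.27 shift [ -0.4 -62.5  21.7]
world turn deg 88.7 -> about tool x rad -1.548 (other 1.594)
```

arm_command:
  series:
    - [[0,-31,11,0],[0,-31,11,0],[0,0,0,-0.14],[0,0,0,-0.14],[0,0,0,-0.14],[0,0,0,-0.14],[0,0,0,-0.14],[0,0,0,-0.14],[0,0,0,-0.14],[0,0,0,-0.14]]

```text
t: 9.5
tcp_pos: [0.4454, 0.0962, 0.2154]
tool_rot: [0.031, 0.706, -0.031, 0.706]
force: [0.7, 0.3, 0.6]
finger_gap: 1.001
```

arm_command:
  series:
    - [[0,0,0,-0.14],[0,0,0,-0.14],[0,0,0,-0.14],[0,0,0,0],[0,0,0,0]]

```text
t: 10.0
tcp_pos: [0.4455, 0.0962, 0.2154]
tool_rot: [-0.114, 0.698, 0.114, 0.698]
force: [-0.2, 0.9, 0.9]
finger_gap: 0.999
```

```bash
python3 - <<'E'
from h import *
plan([.445,.095,.216],19.2)
im=save("wrist","w3.png")[:,:,::-1].copy()
print(cam("wrist")[0][:3,3])
b=bird("wrist",im,.028,.36,.58,-.15,.18,2400); cv2.imwrite("pics/b3.png",b)
E
```

```text
t 10.0 tcp [445.5  96.2 215.4] jaw deg 18.6 toolx [ 0.  0. -1.] q6 -0.36 shift [-0.6 -1.  -0.9]
world turn deg 0.6 -> about tool x rad -0.011 (other 3.131)
[0.42238346 0.16661563 0.35860643]
```

View pics/b3.png

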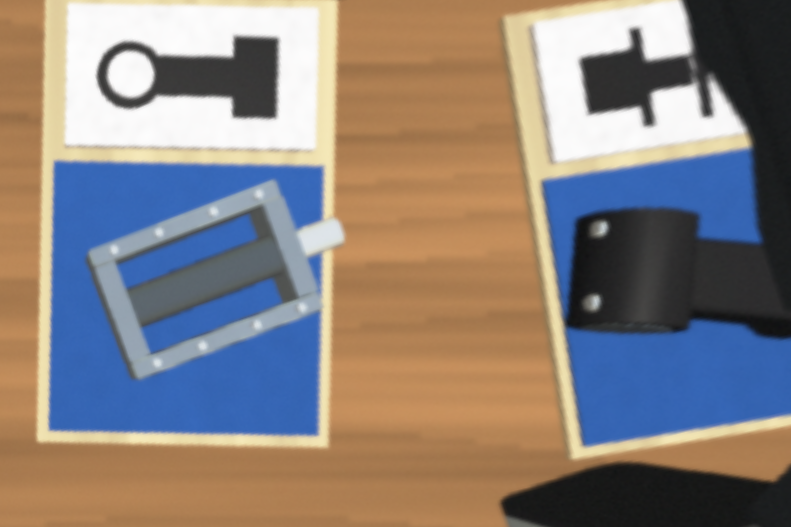

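arm_command:
  series:
    - [[0,-7,16.5,-0.05],[40,0,0,0],[40,0,0,0],[40,0,0,0],[40,0,0,0],[25,0,0,0],[10,0,0,0],[5,0,0,0],[0,0,0,0]]

```text
t: 10.95
tcp_pos: [0.4639, 0.0948, 0.0155]
tool_rot: [-0.132, 0.694, 0.132, 0.695]
force: [-0.2, -1.5, -0.1]
finger_gap: 1.0
```

```bash
python3 -c "
from h import *
plan([.4635,.0948,.006],21.6)"
```

```text
t 10.9 tcp [463.9  94.8  15.5] jaw deg 21.6 toolx [ 0.001 -0.    -1.   ] q6 -0.41 shift [ 9.5  0.1 -0.4]
world turn deg 0.0 -> about tool x rad -0.000 (other 3.141)
```

arm_command:
  series:
    - [[4,0,0,0],[4,0,0,0],[0,0,0,0]]

```text
t: 11.25
tcp_pos: [0.4638, 0.0948, 0.0077]
tool_rot: [-0.133, 0.694, 0.132, 0.695]
force: [-0.7, 0.5, 0.5]
finger_gap: 1.001
```

arm_command:
  series:
    - [[0,0,0,0],[0,0,0,0],[0,0,0,0],[0,0,0,0],[0,0,0,0],[0,0,0,0],[0,0,0,0],[0,0,0,0]]
  jaw: 0
  force: 50

```text
t: 12.05
tcp_pos: [0.4636, 0.0948, 0.0079]
tool_rot: [-0.132, 0.694, 0.132, 0.695]
force: [-0.8, 0.2, 5.6]
finger_gap: 0.666
```

arm_command:
  series:
    - [[-5,0,0,0],[-15,0,0,0],[0,0,0,0]]

```text
t: 12.35
tcp_pos: [0.4642, 0.0949, 0.0283]
tool_rot: [-0.133, 0.694, 0.132, 0.695]
force: [-0.2, 0.8, -2.3]
finger_gap: 0.664
```

arm_command:
  series:
    - [[-40,0,0,0],[-40,0,0,0],[-40,0,0,0],[-40,0,0,0],[0,-37,-12,0],[0,-37,-12,0],[0,-37,-12,0],[0,-37,-12,0],[0,-37,-12,0],[0,-37,-12,0]]

```text
t: 13.35
tcp_pos: [0.4775, -0.1393, 0.1866]
tool_rot: [-0.132, 0.695, 0.133, 0.694]
force: [1.0, 0.3, -1.6]
finger_gap: 0.666
```

arm_command:
  series:
    - [[0,-37,-12,0],[0,-37,-12,0],[0,-37,-12,0],[0,-37,-12,0],[0,-37,-12,0],[0,0,0,0],[0,0,0,0],[0,0,0,0]]

```text
t: 14.15
tcp_pos: [0.4897, -0.3307, 0.1863]
tool_rot: [-0.132, 0.695, 0.134, 0.694]
force: [-0.9, 0.4, -2.6]
finger_gap: 0.667
```

```bash
python3 - <<'E'
from h import *
plan([.493,-.363,.19],21.6)
im=save("wrist","w4.png")[:,:,::-1].copy()
b=bird("wrist",im,.006,.36,.66,-.5,-.1,2000); cv2.imwrite("pics/b4.png",b)
print(status.sense()["finger_gap"],status.sense()["force"])
E
```

```text
t 14.2 tcp [ 489.7 -330.7  186.3] jaw deg 21.6 toolx [-0.002  0.002 -1.   ] q6 -1.16 shift [ -3.8 -31.3  -8.9]
world turn deg -0.0 -> about tool x rad 0.000 (other -3.141)
0.6636768399378288 [-0.13400294 -0.49483891 -1.89318882]
```

View pics/b4.png

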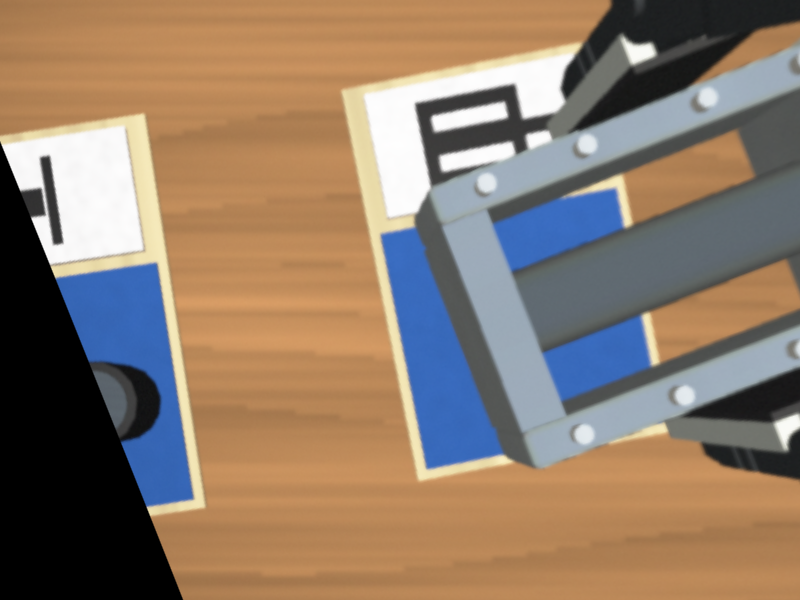

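arm_command:
  series:
    - [[0,-30,-6,0],[0,0,0,0.095],[0,0,0,0.095],[40,0,0,0],[40,0,0,0],[40,0,0,0],[30,0,0,0],[15,0,0,0],[8,0,0,0],[4,0,0,0]]

```text
t: 15.2
tcp_pos: [0.4965, -0.3621, 0.0105]
tool_rot: [-0.066, 0.704, 0.066, 0.704]
force: [0.2, 0.5, -1.9]
finger_gap: 0.667
```

arm_command:
  series:
    - [[1,0,0,0],[1,0,0,0],[0,0,0,0],[0,0,0,0]]

```text
t: 15.6
tcp_pos: [0.4964, -0.3627, 0.0092]
tool_rot: [-0.066, 0.704, 0.066, 0.704]
force: [-0.8, -0.4, -1.5]
finger_gap: 0.667
```

Not yet in contact. I'll creep on down.

arm_command:
  series:
    - [[0.7,0,0,0],[0.7,0,0,0],[0,0,0,0],[0,0,0,0]]

```text
t: 16.0
tcp_pos: [0.4963, -0.3626, 0.0079]
tool_rot: [-0.066, 0.704, 0.066, 0.704]
force: [-1.7, 0.7, 5.3]
finger_gap: 0.664
```

arm_command:
  series:
    - [[0,0,0,0],[0,0,0,0],[0,0,0,0],[0,0,0,0],[0,0,0,0],[0,0,0,0]]
  jaw: 100

```text
t: 16.6
tcp_pos: [0.496, -0.3622, 0.0068]
tool_rot: [-0.066, 0.704, 0.066, 0.704]
force: [-0.3, -0.8, 0.8]
finger_gap: 0.999
```

arm_command:
  series:
    - [[-10,0,0,0],[-40,0,0,0],[-40,0,0,0],[-40,0,0,0],[-40,0,0,0],[-20,42,1,0],[0,42,1,0],[0,42,1,0],[0,42,1,0],[0,42,1,0]]

```text
t: 17.6
tcp_pos: [0.4614, -0.1535, 0.1978]
tool_rot: [-0.066, 0.704, 0.066, 0.704]
force: [0.1, 0.1, 0.1]
finger_gap: 0.998
```

arm_command:
  series:
    - [[0,38,0,0],[0,0,0,0.14],[0,0,0,0.14],[0,0,0,0],[0,0,0,0]]

```text
t: 18.1
tcp_pos: [0.4549, -0.1178, 0.1974]
tool_rot: [0.032, 0.706, -0.032, 0.707]
force: [-0.5, 0.0, -0.2]
finger_gap: 0.994
```

```bash
python3 - <<'E'
from h import *
plan([.455,-.117,.19],-5)
c=cam("wrist");print(c[0][:3,3])
im=save("wrist","w5.png")[:,:,::-1].copy()
b=bird("wrist",im,.048,.36,.60,-.42,-.02,2000); cv2.imwrite("pics/b5.png",b)
E
```

```text
t 18.1 tcp [ 454.9 -117.8  197.4] jaw deg -5.2 toolx [ 0.001 -0.    -1.   ] q6 -0.40 shift [7.4 0.8 0. ]
world turn deg 0.2 -> about tool x rad -0.003 (other 3.139)
[ 0.46222436 -0.04365856  0.34064853]
```

View pics/b5.png

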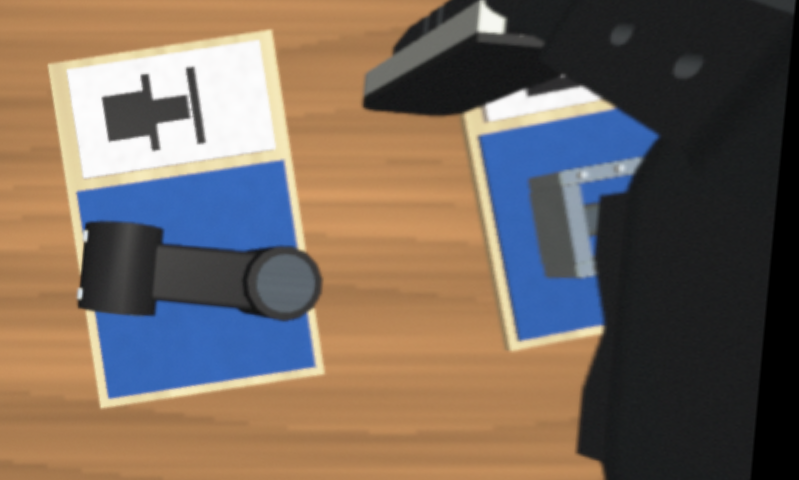

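The stem's upright end is at (284,283) and its bar runs left to the level cylinder at (121,268). It is black and sits on the hub board, so it is the right one, and this enlarged view confirms it. The pedal rests on its own mat.

arm_command:
  series:
    - [[0,-4.5,7.5,0],[40,0,0,0],[40,0,0,0],[40,0,0,0],[40,0,0,0],[18,0,0,0],[9,0,0,0],[0,0,0,0]]

```text
t: 18.95
tcp_pos: [0.4619, -0.1232, 0.0088]
tool_rot: [0.033, 0.707, -0.033, 0.706]
force: [0.5, 0.2, 0.1]
finger_gap: 0.997
```

arm_command:
  series:
    - [[0,0,0,0],[0,0,0,0],[0,0,0,0],[0,0,0,0],[0,0,0,0],[0,0,0,0],[0,0,0,0],[0,0,0,0],[0,0,0,0]]
  jaw: 0
  force: 50

```text
t: 19.85
tcp_pos: [0.4624, -0.1231, 0.011]
tool_rot: [0.032, 0.706, -0.033, 0.707]
force: [0.2, -0.8, 6.5]
finger_gap: 0.342
```

arm_command:
  series:
    - [[-5,0,0,0],[-15,0,0,0],[0,0,0,0]]

```text
t: 20.15
tcp_pos: [0.4626, -0.1231, 0.0311]
tool_rot: [0.032, 0.706, -0.033, 0.707]
force: [0.8, -0.0, -2.3]
finger_gap: 0.346
```

arm_command:
  series:
    - [[-40,0,0,0],[-40,0,0,0],[0,36.5,-4,0],[0,36.5,-4,0],[0,36.5,-4,0],[0,36.5,-4,0],[0,36.5,-4,0],[0,36.5,-4,0],[0,0,0,0],[0,0,0,0]]

```text
t: 21.15
tcp_pos: [0.4578, 0.0981, 0.1096]
tool_rot: [0.032, 0.707, -0.032, 0.706]
force: [-0.3, -0.4, -1.7]
finger_gap: 0.338
```

arm_command:
  series:
    - [[40,0,0,0],[35,0,0,0],[15,0,0,0],[6,0,0,0],[2,0,0,0],[0,0,0,0],[0,0,0,0]]

```text
t: 21.85
tcp_pos: [0.4591, 0.0971, 0.0128]
tool_rot: [0.033, 0.706, -0.033, 0.707]
force: [0.2, -1.0, -2.7]
finger_gap: 0.342
```

arm_command:
  series:
    - [[0.7,0,0,0],[0.7,0,0,0],[0.7,0,0,0],[0,0,0,0]]

```text
t: 22.25
tcp_pos: [0.4588, 0.0975, 0.011]
tool_rot: [0.033, 0.706, -0.033, 0.707]
force: [-0.7, -0.3, 7.4]
finger_gap: 0.346
```

arm_command:
  series:
    - [[0,0,0,0],[0,0,0,0],[0,0,0,0],[0,0,0,0],[0,0,0,0],[0,0,0,0],[0,0,0,0]]
  jaw: 100

```text
t: 22.95
tcp_pos: [0.4583, 0.0974, 0.0097]
tool_rot: [0.033, 0.706, -0.033, 0.706]
force: [-0.7, -0.1, 0.4]
finger_gap: 0.999
```

arm_command:
  series:
    - [[-10,0,0,0],[-40,0,0,0],[-40,0,0,0],[-40,0,0,0],[-40,0,0,0],[-20,0,0,0],[0,38,2,0],[0,38,2,0],[0,38,2,0],[0,38,2,0]]

```text
t: 23.95
tcp_pos: [0.4801, 0.2493, 0.2007]
tool_rot: [0.033, 0.706, -0.033, 0.707]
force: [-0.1, -0.0, -0.3]
finger_gap: 0.998
```

arm_command:
  series:
    - [[0,38,2,0],[0,38,2,0],[0,0,0,0],[0,0,0,0]]

```text
t: 24.35
tcp_pos: [0.4906, 0.3237, 0.2]
tool_rot: [0.032, 0.707, -0.032, 0.706]
force: [0.1, 0.5, -0.4]
finger_gap: 0.997
```

```bash
python3 - <<'E'
from h import *
plan([.491,.3235,.055])
c=cam("wrist");print(c[0][:3,3])
im=save("wrist","w6.png")[:,:,::-1].copy()
b=bird("wrist",im,.086,.36,.60,.03,.43,2000); cv2.imwrite("pics/b6.png",b)
E
```

```text
t 24.4 tcp [490.6 323.7 200. ] jaw deg -5.2 toolx [-0.001 -0.001 -1.   ] q6 0.48 shift [145.   -0.    0.4]
[0.49820275 0.39779179 0.34319825]
```

View pics/b6.png

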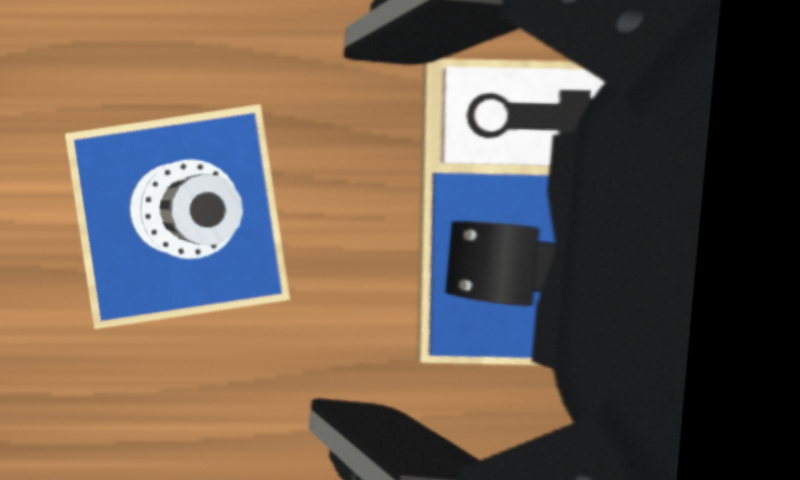

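arm_command:
  series:
    - [[0,2.7,4.7,0],[40,0,0,0],[40,0,0,0],[40,0,0,0],[18,0,0,0],[7,0,0,0],[0,0,0,0]]

```text
t: 25.1
tcp_pos: [0.4964, 0.3246, 0.0542]
tool_rot: [0.033, 0.707, -0.034, 0.706]
force: [-0.5, 0.5, 0.6]
finger_gap: 1.0
```

arm_command:
  series:
    - [[0,0,0,0],[0,0,0,0],[0,0,0,0],[0,0,0,0],[0,0,0,0],[0,0,0,0],[0,0,0,0],[0,0,0,0],[0,0,0,0]]
  jaw: 0
  force: 50

```text
t: 26.0
tcp_pos: [0.4962, 0.3258, 0.0561]
tool_rot: [0.033, 0.706, -0.033, 0.707]
force: [-3.0, -0.8, 5.3]
finger_gap: 0.41
```

arm_command:
  series:
    - [[-10,0,0,0],[-30,0,0,0],[-40,0,0,0],[-40,0,0,0],[-30,0,0,0],[0,0,0,0]]

```text
t: 26.6
tcp_pos: [0.4991, 0.3269, 0.2099]
tool_rot: [0.034, 0.703, -0.031, 0.71]
force: [1.5, 0.5, -3.0]
finger_gap: 0.409
```

```bash
python3 -c "
from h import *
plan([.460,-.1285,.205]);print(status.sense()['force'])"
```

```text
t 26.6 tcp [499.1 326.9 209.9] jaw deg -5.3 toolx [ 0.01   0.004 -1.   ] q6 0.49 shift [   2.6 -457.1    3.1]
[ 1.45303155  0.53540462 -3.00265331]
```

arm_command:
  series:
    - [[0,-38,0.4,0],[0,-38,0.4,0],[0,-38,0.4,0],[0,-38,0.4,0],[0,-38,0.4,0],[0,-38,0.4,0],[0,-38,0.4,0],[0,-38,0.4,0],[0,-38,0.4,0],[0,-38,0.4,0]]

```text
t: 27.6
tcp_pos: [0.4635, -0.0542, 0.2035]
tool_rot: [0.033, 0.707, -0.033, 0.705]
force: [1.0, -0.3, -3.3]
finger_gap: 0.408
```

arm_command:
  series:
    - [[0,-38,0.4,0],[0,-38,0.4,0],[0,0,0,0],[0,0,0,0],[0,0,0,0]]

```text
t: 28.1
tcp_pos: [0.4577, -0.1276, 0.2039]
tool_rot: [0.033, 0.707, -0.032, 0.705]
force: [1.0, -0.2, -4.0]
finger_gap: 0.405
```

```bash
python3 - <<'E'
from h import *
plan([.460,-.1285,.205]);print(status.sense()['force'])
c=cam("wrist");print(c[0][:3,3])
im=save("wrist","w7.png")[:,:,::-1].copy()
b=bird("wrist",im,.006,.36,.62,-.28,.12,2000); cv2.imwrite("pics/b7.png",b)
E
```

```text
t 28.1 tcp [ 457.7 -127.6  203.9] jaw deg -5.3 toolx [-0.003  0.002 -1.   ] q6 -0.42 shift [-1.2 -0.7  2.4]
[ 0.96108656 -0.15312372 -4.00482037]
[ 0.46565819 -0.05386292  0.3472333 ]
```

View pics/b7.png

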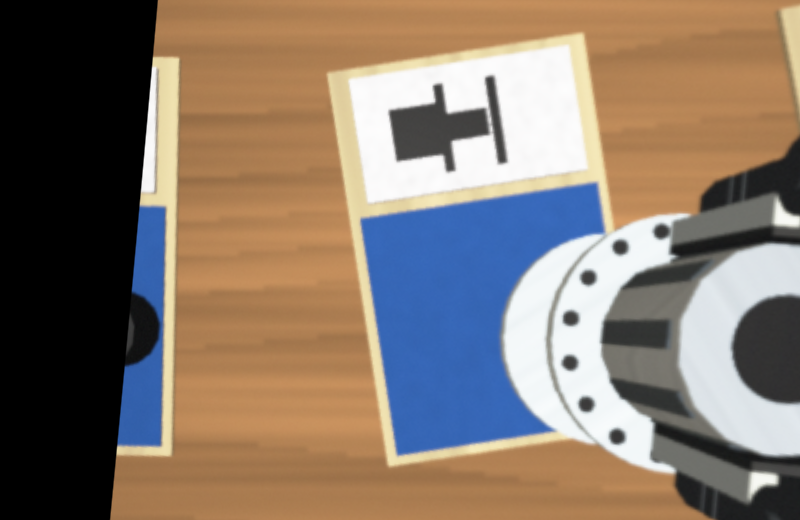

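arm_command:
  series:
    - [[0,-1,2,0],[40,0,0,0],[40,0,0,0],[40,0,0,0],[18,0,0,0],[7,0,0,0],[3,0,0,0],[0,0,0,0]]

```text
t: 28.95
tcp_pos: [0.4615, -0.1301, 0.0573]
tool_rot: [0.032, 0.706, -0.033, 0.707]
force: [-0.4, -0.2, -3.3]
finger_gap: 0.41
```

arm_command:
  series:
    - [[0.7,0,0,0],[0.7,0,0,0],[0,0,0,0]]

```text
t: 29.25
tcp_pos: [0.4612, -0.1303, 0.0561]
tool_rot: [0.033, 0.706, -0.033, 0.707]
force: [-0.6, -0.5, -1.8]
finger_gap: 0.409
```

arm_command:
  series:
    - [[0.6,0,0,0],[0.6,0,0,0],[0,0,0,0]]

```text
t: 29.55
tcp_pos: [0.4611, -0.1304, 0.056]
tool_rot: [0.033, 0.706, -0.033, 0.707]
force: [-1.9, 1.0, 11.4]
finger_gap: 0.408
```

arm_command:
  series:
    - [[0,0,0,0],[0,0,0,0],[0,0,0,0],[0,0,0,0],[0,0,0,0],[0,0,0,0],[0,0,0,0]]
  jaw: 100

```text
t: 30.25
tcp_pos: [0.4606, -0.1301, 0.0541]
tool_rot: [0.033, 0.706, -0.033, 0.706]
force: [0.1, -0.1, -0.9]
finger_gap: 0.998
```

arm_command:
  series:
    - [[-10,0,0,0],[-40,0,0,0],[-40,0,0,0],[-40,0,0,0],[-45,0,0,0],[-45,0,0,0],[-45,0,0,0],[-40,0,0,0],[0,0,0,0],[0,0,0,0]]

```text
t: 31.25
tcp_pos: [0.4605, -0.1299, 0.3605]
tool_rot: [0.032, 0.706, -0.033, 0.707]
force: [0.5, -0.3, -0.9]
finger_gap: 0.999
```

```bash
python3 - <<'E'
from h import *
plan([.460,-.1285,.205])
c=cam("wrist");print(c[0][:3,3])
im=save("wrist","w8.png")[:,:,::-1].copy()
b=bird("wrist",im,.006,.36,.66,-.45,.17,1290); cv2.imwrite("pics/b8.png",b)
b=bird("scene",save("scene","s9.png")[:,:,::-1].copy(),.006); cv2.imwrite("pics/b9.png",b)
E
```

```text
t 31.2 tcp [ 460.5 -129.9  360.5] jaw deg -5.3 toolx [ 0.002 -0.001 -1.   ] q6 -0.42 shift [155.5   1.5  -1. ]
[ 0.46779343 -0.05571849  0.50367263]
```

View pics/b8.png

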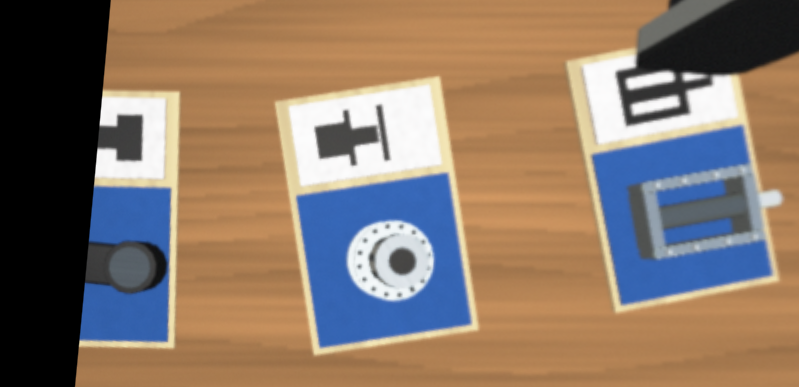

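View pics/b9.png

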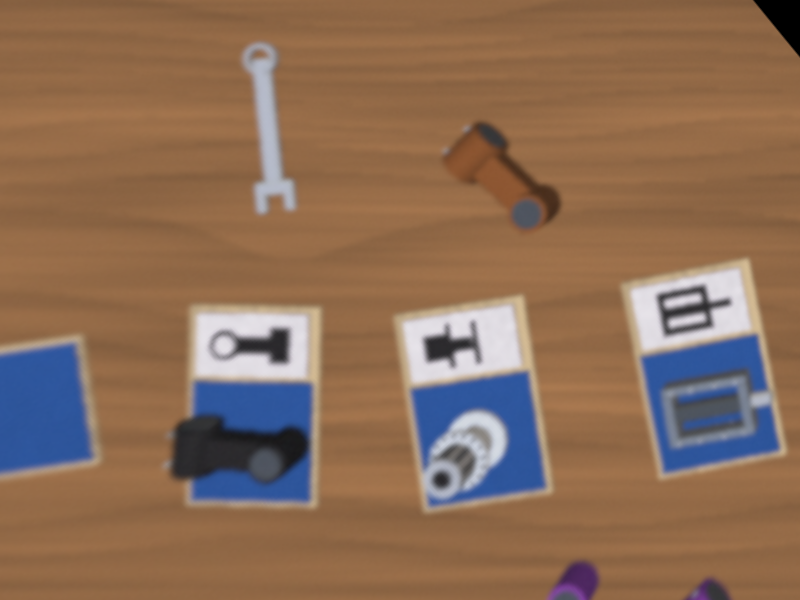

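```bash
python3 -c "
from station import *
print(ticket.sign_off(), status.sense()['t'])"
```

```text
the job is handed in; nothing more can be done
the job is handed in; nothing more can be done
```

The hub, pedal and stem are now each on the mat of their own board, the same way up as before, and the job is handed in. I parked the hub on the spare mat, moved the pedal and then the stem to their boards, and brought the hub back to its own. Each part was lowered until the force reading showed contact before I let go, and the last reading before I handed in was 31.2 s.

From the final wrist and scene pictures:

| Part | Distance from the middle of its mat |
|---|---|
| Hub | under 1 mm |
| Stem | about 1 mm |
| Pedal | about 4 mm by the wrist camera, up to 6 mm by the scene camera |

- **Cameras:** they differ by 2 to 4 mm on where the pedal board is, so I left the pedal as it lay.
- **Hub while parked:** it sat about 5 mm off the middle of the spare mat because I had gripped it slightly off-centre. I re-gripped it centred before the final placing.
- **Bystanders:** the wrench and the brown look-alike appear in the same place in the before and after pictures. The spray can and the jar were outside my last rectified view. The arm never went near them, but I did not check them in a picture at the end.
- **Gripper:** it was open and about 0.3 m above the parts when I handed in.

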